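Level the speaker plinth with its screw foot

ROBOT

A 7-joint arm with a two-finger parallel gripper is mounted at the origin on the work surface. World frame = base frame: x ahead of the robot, y to its left, z up, the work surface at z = 0. Lengths are in m, angles in degrees, forces in N, time in s.
With the tool pointing down it reaches from about 0.4 to 0.85 m from the base axis. Payload 4.5 kg.
Tool frame: the origin (TCP) lies at the very end of the fingers, on their centre line; the grasp point (between the pads) lies 19 mm behind it; z points along the fingers, y is the line along which they close (so a half turn about z gives the same grasp; the last joint's range is limited). The gripper opens to 88 mm and grips with 3 to 60 N. Pads are 18 mm wide; open, the fingers measure 123 mm over their backs; the gripper's body (75 mm by 187 mm) begins 45 mm behind the grasp point.
Start: joints at [-75.413, 39.483, -11.15, 89.685, 9.013, 51.709, -12.324], TCP at [0.137, 0.61, 0.207] pointing down, gripper open.
Joint ranges: [-172.22, 172.22], [-26.19, 119.32], [-84.43, 86.54], [7.71, 146.69], [-57.33, 237.33], [2.42, 119.75], [-152.13, 152.13]. Speed limits (degrees/s): [147.25, 147.25, 180, 180, 180, 180, 180].

INTERFACE

Orientations are given as [roll, pitch, yaw] about the fixed x, y, z axes, in that order (R = Rz(yaw) Ry(pitch) Rx(roll)).
In Python, from cell import sensors, viewer, job gives the robot as it stands.
- The arm moves only by the tool servo_tool, never from a script. Its argument "targets" is text: rows parted by semicolons, each of 6 numbers parted by spaces: the shift along the tool's x, y, z in cm, then the turn, a rotation vector about the tool's x, y, z in rad. In form: tx ty tz ax ay az; .... A call has exactly 5 rows; each row is the pose to reach, as a shift and turn from the pose commanded when the call began, along the tool's axes at that moment; what a row does not reach only later rows make up. A row lasts 1/8 s, in which the tool goes at most 62.5 mm and 10.7 degrees, less where a joint would pass 70% of its speed; a pose out of reach is approached as far as the arm can. A call with a gripper value outside its range is refused whole. "jaw" is the closure, from -1 (fully open) to 1 (shut), set as the call begins (left out, the last holds). The fingers move at their own pace and stop on an object; the grip force is fixed at half the most. Time passes only in rows, so rows that repeat a pose let the fingers close, or fill a call up. It gives the time, the measured TCP pose, the force, the opening and the grip force at its end, in the units of the state.
- sensors.observe(): the state, without advancing time (a new reading comes with each control period).
- viewer.camera(name): name is "scene" or "side" or "wrist"; returns a dict with "pixels" (384x512x3 uint8, blue, green, red), "camera_matrix" (3x3 intrinsics, pixels), "extrinsics" (4x4, takes a point from camera to world coordinates); the wrist camera has in their place "hand_eye" (4x4, takes a point from camera to tool coordinates, whose origin is the TCP and whose axes are the flange's). Camera axes: x right, y up, looking along -z (the intrinsics and any distortion apply to the point x, -y, -z); pixel columns grow to the right and rows downward; lengths in m; the calibration is good to about 2 mm. The wrist camera is an equidistant fisheye: a pixel r from the principal point sees the ray r / f radians off the axis. A picture is of the moment at which its call begins: read the wrist's pose just before it. There is no depth.
- job.job_done(): hands the job in; it is judged then, once.
The state is a dict: "t": time; "joint_positions": joint angles; "joint_vel": joint speeds; "tau": joint torques, N m; "tool_pos": TCP position; "ee_rot": TCP orientation; "ft_force": force on the tool from outside, world axes, zero at the start; "ft_torque": the same for the moment, N m; "finger_gap": finger opening in m; "finger_force": force on a finger pad.
Only numpy, scipy, OpenCV 4.12 (cv2) and the standard library are available. Lean on these libraries where they do the work, as an engineer would, in place of code of your own. Each camera call takes 0.05 s, during which the arm holds its last target. There are 200 camera calls.

TASK

Lay the red spirit level lengthwise on the bare speaker plinth, then turn the aluminium knob of the plinth's screw foot until the bubble sits between the two black lines of the vial. Finish by pressing the level down onto the board from above with about a kilogram of push (10 N), with the bubble still between its lines, and stay there pressing when you end, so that I can nip up the lock ring; leave the owl, tumbler, dice cup and remote where they are.

Things in the scene. Friction and masses are not known exactly. Their poses are not given: they have to be found in the camera images.
- level: pocket spirit level, red with black end caps, 160 mm long (own x) x 24 mm wide (own y) x 38 mm high (own z), about 0.3 kg; origin at the centre of its underside. It starts standing on its base on the console. The vial lies along x in a window in the middle of its top edge. Grip it across its 24 mm width.
- level_top (a point): middle of the level's top edge, over the vial, 38 mm above its underside; the top is solid and flat over its whole length. Press here, or evenly on both sides of it, so that the level does not tip; the board yields less than 1 mrad under the press.
- bubble_mid (a point): centre of the pale 12 mm bubble in the green vial, 34 mm above the level's underside; it shifts only along the level's own x, 12 mm at most either way from the middle (under level_top). It drifts to the HIGHER end, 1 mm for each 1 mrad of slope, and needs about 1.5 s to settle after a move. The two black lines are 17 mm apart: the bubble is between them within 2.5 mm of the middle.
- plinth: fixed speaker plinth: pale wooden board 180 mm (own x) x 300 mm (own y, its length) x 22 mm, on two fixed feet at its -y end and one screw foot with knob at its +y end (x = 0, y = +110 mm). Origin on the console under the board's middle, z up. Top face 50 mm above the console when level; the screw-foot end starts 1 to 3 mm too low. It does not shift.
- board: the tilting board itself; own z is the normal of its top face, own y runs along its length to the screw foot. Origin on the tilt axis between the two fixed feet, 20 mm above the console, 30 mm below the top face. Its orientation reading is too coarse for levelling: use the bubble.
- board_mid (a point): middle of the board's top face (on the tilting board), 110 mm from the knob's axis
- knob_top (a point): centre of the top of the screw foot's round knurled aluminium knob, 88 mm above the console. Knob 44 mm in diameter, 30 mm high, its underside 8 mm above the board. It turns about the vertical and never moves up or down: the board climbs on its stem. Grip it from above across any diameter. It needs about 0.06 N m and stays where it is left.
- knob_axis (a point): point on the knob's axis half-way up the knob, 73 mm above the console. CLOCKWISE seen from above raises that end of the board, anticlockwise lowers it: 4 mm a turn, so 2.9 mrad of slope and 2.9 mm of bubble travel per radian of knob. It starts 1.8 to 3.7 rad of clockwise turn short of level; end stops 4.4 rad either side of level.
- owl: white ceramic owl figurine with blue wings, 118 mm tall, 72 mm wide, origin at its underside; bystander
- tumbler: clear glass tumbler, rim diameter 72 mm, 100 mm tall, origin at its underside; bystander
- dice_cup: yellow plastic dice cup, rim diameter 82 mm, 100 mm tall, origin at its underside; bystander
- remote: black remote control 165 x 44 x 18 mm lying flat, origin at the middle of its underside; bystander
Not all that is in view belongs to the job. Of the things shaped like the level, the red one is meant.

How it is judged:
By the outcome, as a careful person would: the job done as asked, in the order asked, and still so for the second after the job is handed in, while the arm keeps its last pose, push and grip.
It also fails if it takes over 61 s, if anything falls off the work surface, if the arm or the gripper's body presses on something with over 40 N, if the wrist force passes 120 N, or if a joint passes its speed limit or range.

## Working session

There is one attempt and no reset: what is moved stays moved. The work goes in short steps, Python scripts to look and compute and a tool call to move; the robot and the scene stay as the last step left them, time stands still between calls to the robot, and variables do not carry over. Pictures are saved under pics/ and viewed, at most 10 in all, crops included, and the job is handed in when it is done.

Besides the shell and the picture viewer there is one more tool, called by a JSON object that holds its "method" and its "body", one argument or row to a line. servo_tool: Moves the arm, as the interface text tells. Its arguments: {"type":"object","properties":{"targets":{"type":"string"},"jaw":{"type":"number"}},"required":["targets"]}

```bash
ls; mkdir -p pics
cat > h.py <<'E'
import numpy as np, cv2, json
from cell import sensors, viewer, job
from scipy.spatial.transform import Rotation as R
def snap(n,fn=None):
    s=sensors.observe(); c=viewer.camera(n)
    if fn: cv2.imwrite('pics/'+fn,c['pixels'])
    c['s']=s; return c
def ray(c,uv):
    K=np.array(c['camera_matrix']); u,v=uv
    d=np.array([(u-K[0,2])/K[0,0],(v-K[1,2])/K[1,1]])
    if 'hand_eye' in c:
        th=np.hypot(*d); p=np.array([*(d/max(th,1e-9)*np.sin(th)),np.cos(th)])
        s=c['s']; T=np.eye(4); T[:3,:3]=R.from_euler('xyz',s['ee_rot'],degrees=True).as_matrix(); T[:3,3]=s['tool_pos']
        E=T@np.array(c['hand_eye'])
    else: p=np.array([*d,1.]); E=np.array(c['extrinsics'])
    return E[:3,3],E[:3,:3]@(p*[1,-1,-1])
def atz(c,uv,z):
    o,d=ray(c,uv); return o+d*(z-o[2])/d[2]
def proj(c,P):
    K=np.array(c['camera_matrix']); 
    if 'hand_eye' in c:
        s=c['s']; T=np.eye(4); T[:3,:3]=R.from_euler('xyz',s['ee_rot'],degrees=True).as_matrix(); T[:3,3]=s['tool_pos']
        E=T@np.array(c['hand_eye'])
    else: E=np.array(c['extrinsics'])
    q=(np.linalg.inv(E)@np.array([*P,1]))[:3]*[1,-1,-1]
    if 'hand_eye' in c:
        r=np.hypot(q[0],q[1]); th=np.arctan2(r,q[2]); d=q[:2]/r*th
    else: d=q[:2]/q[2]
    return d*[K[0,0],K[1,1]]+K[:2,2]
E
python3 - <<'E'
from h import *
for n in ['scene','side','wrist']:
    c=snap(n,n+'0.png'); np.savez('pics/%s0.npz'%n,**{k:v for k,v in c.items() if k not in('s',)})
    print(n,np.round(c.get('extrinsics',c.get('hand_eye')),3).tolist(),np.round(c['camera_matrix'],1).tolist(),[k for k in c])
print(sensors.observe())
ims=[cv2.imread('pics/%s0.png'%n) for n in['scene','side']]
E
```

```text
pics
scene [[0.647, -0.579, 0.495, 1.471], [0.762, 0.492, -0.421, -0.775], [-0.0, 0.65, 0.76, 1.513], [0.0, 0.0, 0.0, 1.0]] [[470.0, 0.0, 259.8], [0.0, 470.0, 197.2], [0.0, 0.0, 1.0]] ['pixels', 'camera_matrix', 'extrinsics', 's']
side [[0.713, 0.51, -0.481, -0.059], [-0.701, 0.501, -0.508, -0.636], [-0.018, 0.699, 0.715, 0.961], [0.0, 0.0, 0.0, 1.0]] [[383.9, 0.0, 253.3], [0.0, 383.9, 192.6], [0.0, 0.0, 1.0]] ['pixels', 'camera_matrix', 'extrinsics', 's']
wrist [[0.001, 0.948, 0.318, 0.082], [1.0, -0.001, 0.0, 0.001], [0.001, 0.318, -0.948, -0.178], [0.0, 0.0, 0.0, 1.0]] [[297.3, 0.0, 255.8], [0.0, 297.3, 193.8], [0.0, 0.0, 1.0]] ['pixels', 'camera_matrix', 'hand_eye', 's']
{'t': 0.15, 'joint_positions': array([-75.41197444,  39.52237497, -11.14699844,  89.72857576,
         9.01353964,  51.70968138, -12.32317155]), 'joint_vel': array([-0.03796357, -0.08932985,  0.02324697, -0.08378532,  0.08105807,
       -0.01635488,  0.04485066]), 'tau': array([-1.70111805e-03, -5.27857697e+01, -1.26825605e+00, -1.53586131e+01,
       -5.24540932e-02,  3.84466897e-03,  1.16862489e-04]), 'tool_pos': array([0.13680423, 0.60932572, 0.20610454]), 'ee_rot': array([-1.79921496e+02,  5.53175034e-03,  1.67354793e+02]), 'ft_force': array([ 0.26555384, -0.54921921,  0.2258376 ]), 'ft_torque': array([ 0.01591553, -0.02386053, -0.04410178]), 'finger_force': 0.0, 'finger_gap': 0.08806002204314568}
```

View pics/scene0.png

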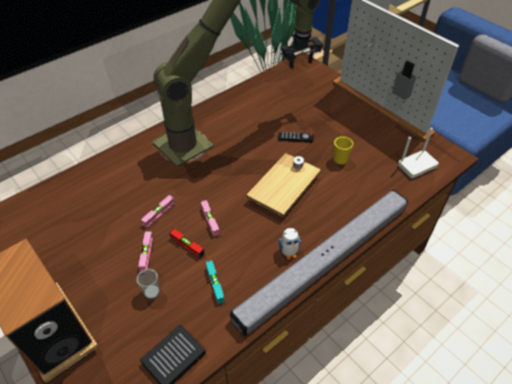

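View pics/side0.png

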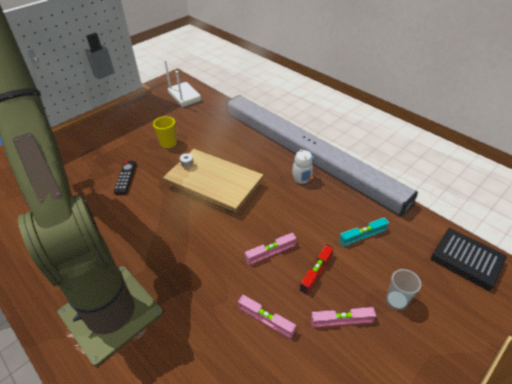

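View pics/wrist0.png

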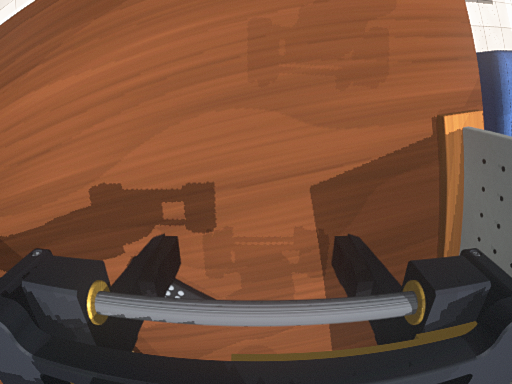

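```bash
cat > fit.py <<'E'
from h import *
from scipy.optimize import minimize
def load(n):
    d=dict(np.load('pics/%s0.npz'%n)); return d
C=[load('scene'),load('side')]
def mask(c,f,box):
    h=cv2.cvtColor(c['pixels'],cv2.COLOR_BGR2HSV); m=f(h).astype(np.uint8); o=np.zeros_like(m); x0,y0,x1,y1=box; o[y0:y1,x0:x1]=m[y0:y1,x0:x1]
    n,l,st,_=cv2.connectedComponentsWithStats(o); k=1+np.argmax(st[1:,4]); print('area',st[k]); 
    m=(l==k).astype(np.uint8); return m
def sil(c,x,y,a,L,W,z0,z1):
    u=np.array([np.cos(a),np.sin(a)]); v=np.array([-u[1],u[0]])
    P=[proj(c,[*(np.array([x,y])+i*L/2*u+j*W/2*v),z]) for i in(-1,1) for j in(-1,1) for z in(z0,z1)]
    h=cv2.convexHull(np.round(np.array(P,np.float32)*16)).astype(np.int32)
    o=np.zeros((384*1,512),np.uint8); cv2.fillConvexPoly(o,h,255,cv2.LINE_AA,4); return o/255.
def fit(ms,x0,dims,fl):
    def cost(p):
        s=0
        for c,m in zip(C,ms):
            q=sil(c,*p[:3],p[3] if fl else dims[0],*dims[1:]); s+=1-np.minimum(q,m).sum()/np.maximum(q,m).sum()
        return s
    best=None
    for da in np.radians([-40,-20,0,20,40,90]):
        p=np.array(x0,float); p[2]+=da
        S=np.vstack([p]+[p+np.eye(len(p))[i]*[.02,.02,.2,.02][i] for i in range(len(p))])
        r=minimize(cost,p,method='Nelder-Mead',options=dict(initial_simplex=S,xatol=1e-5,fatol=1e-5,maxiter=400))
        if best is None or r.fun<best.fun: best=r
    print(best.x, np.degrees(best.x[2]),best.fun); return best.x
def mid(uv0,uv1):
    A=np.zeros((3,3));b=np.zeros(3)
    for c,uv in zip(C,(uv0,uv1)):
        o,d=ray(c,uv); d=d/np.linalg.norm(d); M=np.eye(3)-np.outer(d,d); A+=M;b+=M@o
    return np.linalg.solve(A,b)
red=lambda h:((h[...,0]<6)|(h[...,0]>174))&(h[...,1]>200)&(h[...,2]>120)
wood=lambda h:(h[...,0]>12)&(h[...,0]<28)&(h[...,1]>60)&(h[...,1]<190)&(h[...,2]>120)
a=mid((187,243),(317,267)); print('level',a); b=mid((284,184),(214,181)); print('board',b)
print('knob',mid((298,160),(187,158)),'owl',mid((290,243),(303,167)),'cup',mid((343,150),(166,131)),'tumb',mid((149,284),(403,288)),'remote',mid((297,137),(125,178)))
m=[mask(C[0],red,(160,220,215,265)),mask(C[1],red,(290,235,345,300))]
fit(m,[a[0],a[1],0,.11],(.16,.024,0,.038),1)
m=[mask(C[0],wood,(240,145,330,220)),mask(C[1],wood,(155,140,270,215))]
for i,k in enumerate(m): cv2.imwrite('pics/m%d.png'%i,k*255)
fit(m,[b[0],b[1],np.pi/2],(.30,.18,.028,.05),0)
E
python3 fit.py
```

```text
level [ 0.49299587 -0.31304912  0.02004383]
board [0.51389089 0.17022287 0.02629947]
knob [0.4867767  0.27436448 0.08485954] owl [ 0.76520341 -0.02630739  0.05098277] cup [0.54861691 0.49566915 0.05337643] tumb [ 0.57743864 -0.52692539  0.05978508] remote [ 0.3115561   0.44028616 -0.00260842]
area [189 242  13  11  75]
area [302 266  22  21 168]
[ 0.52888193 -0.30048442  2.14551449  0.010727  ] 122.9289248917479 1.3045810795551311
area [ 246  153   75   61 2289]
area [ 163  140  101   69 3800]
[0.51310904 0.18070312 1.83285884] 105.01507602826891 0.3605845227444805
```

```bash
python3 - <<'E'
s=open('fit.py').read()
s=s.replace("n,l,st,_=","o=cv2.morphologyEx(o,cv2.MORPH_CLOSE,np.ones((CL,CL),np.uint8)); n,l,st,_=").replace("def mid","CL=11\ndef mid")
s=s.replace("m=[mask(C[0],wood","CL=3\nm=[mask(C[0],wood").replace("h[...,1]<190)&(h[...,2]>120)","h[...,1]<170)&(h[...,2]>110)")
open('fit.py','w').write(s)
E
python3 fit.py
python3 - <<'E'
import cv2,numpy as np
a=cv2.imread('pics/scene0.png')[145:220,235:335];b=cv2.imread('pics/side0.png')[135:217,155:270]
m0=cv2.imread('pics/m0.png')[145:220,235:335];m1=cv2.imread('pics/m1.png')[135:217,155:270]
f=lambda i:cv2.resize(i,(400,300),interpolation=cv2.INTER_NEAREST)
cv2.imwrite('pics/crop.png',np.vstack([np.hstack([f(a),f(b)]),np.hstack([f(m0),f(m1)])]))
E
```

```text
level [ 0.49299587 -0.31304912  0.02004383]
board [0.51389089 0.17022287 0.02629947]
knob [0.4867767  0.27436448 0.08485954] owl [ 0.76520341 -0.02630739  0.05098277] cup [0.54861691 0.49566915 0.05337643] tumb [ 0.57743864 -0.52692539  0.05978508] remote [ 0.3115561   0.44028616 -0.00260842]
area [189 242  13  11  85]
area [302 246  31  41 345]
[ 0.52942711 -0.30235996  0.04739251  0.03435863] 2.7153910764927 1.125095188671911
area [ 246  152   75   63 2325]
area [ 155  140  111   75 5043]
[0.51131847 0.18027342 1.83618561] 105.20568565376684 0.4913048164777729
```

View pics/crop.png

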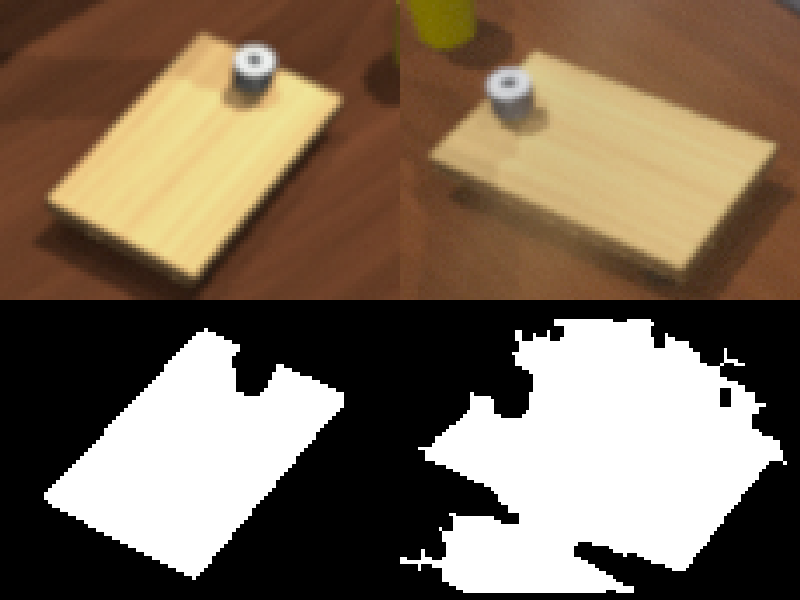

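```bash
python3 - 2>/dev/null <<'E'
import io,contextlib
with contextlib.redirect_stdout(io.StringIO()): from fit import *
for p,q,z in [((286.2,153.7),(164.2,177.4),.048),((320.5,169.2),(194.4,149.2),.048),((283.2,213.7),(262.8,175.4),.05),((247,196.2),(236.4,207.7),.05)]:
    print(mid(p,q).round(4),atz(C[0],p,z).round(4),atz(C[1],q,z).round(4))
print('knobtop',mid((235+254/4,145+51/4),(155+110/3.478,135+82/3.659)))
# level mask
for c,b in zip(C,[(165,228,210,262),(295,240,340,296)]):
    h=c['pixels'].astype(int); r=(h[...,2]>70)&(h[...,2]>3.5*h[...,1])&(h[...,2]>3.5*h[...,0]); x0,y0,x1,y1=b
    v,u=np.nonzero(r[y0:y1,x0:x1]); u=u+x0;v=v+y0; print(len(u),u.min(),u.max(),v.min(),v.max())
    (cx,cy),(w,hh),a=cv2.minAreaRect(np.c_[u,v].astype(np.float32)); print((cx,cy),w,hh,a, atz(c,(cx,cy),.019))
    d=np.linalg.svd(np.c_[u-u.mean(),v-v.mean()],full_matrices=False)[2][0]; A=atz(c,np.array([cx,cy])-8*d,.019);B=atz(c,np.array([cx,cy])+8*d,.019); print(np.degrees(np.arctan2(*(B-A)[1::-1])))
E
```

```text
[0.3935 0.2937 0.0411] [0.3981 0.2896 0.048 ] [0.39   0.2858 0.048 ]
[0.5633 0.3386 0.0442] [0.5647 0.3379 0.048 ] [0.5603 0.3321 0.048 ]
[0.6405 0.0515 0.0442] [0.6435 0.0489 0.05  ] [0.6358 0.0463 0.05  ]
[0.4731 0.0038 0.0422] [ 0.4793 -0.0026  0.05  ] [0.4689 0.0007 0.05  ]
knobtop [0.48479585 0.27639654 0.0911156 ]
238 171 202 230 256
(185.74998474121094, 242.24996948242188) 35.9205207824707 9.532306671142578 35.53767776489258 [ 0.48647716 -0.31533344  0.019     ]
11.112322067127016
332 302 332 246 290
(317.0146484375, 267.06829833984375) 10.963798522949219 48.29998016357422 32.905242919921875 [ 0.49359593 -0.31192057  0.019     ]
-167.72996145772257
```

```bash
cat > plan.py <<'E'
from h import *
def plan(wps,s=None,pos=None,yaw=None):
    """wps: (x,y,z,yaw) tool-down waypoints, one call each; prints last-row deltas (cm, rad)"""
    s=s or sensors.observe(); pos=np.array(s['tool_pos'] if pos is None else pos); r=R.from_euler('xyz',s['ee_rot'],degrees=True)
    if yaw is not None: r=R.from_euler('xyz',[180,0,yaw],degrees=True)
    cur=r.as_euler('xyz',degrees=True)[2]
    for w in wps:
        d=r.inv().apply(np.array(w[:3])-pos)*100; t=R.from_euler('xyz',[180,0,w[3]],degrees=True)
        a=(r.inv()*t).as_rotvec(); n=np.hypot(np.linalg.norm(d)/6.25,0); print('d',d.round(2),'a',a.round(3),'rows>=%.1f'%max(n,np.linalg.norm(a)/.1867))
        pos=np.array(w[:3]); r=t
E
python3 -c "
from plan import *
plan([(.40,.44,.22,115),(.55,.17,.22,62),(.565,-.10,.22,12),(.47,-.313,.17,11.7)])
c=dict(np.load('pics/wrist0.npz'));c['s']=sensors.observe();print(proj(c,c['s']['tool_pos']))"
```

```text
d [-29.39 -10.76  -1.37] a [-0.001  0.001  0.914] rows>=5.0
d [-30.81   2.18   0.  ] a [-0.    -0.     0.925] rows>=5.0
d [-23.14  14.     0.  ] a [-0.    -0.     0.873] rows>=4.7
d [-13.72  18.86   5.  ] a [-0.    -0.     0.005] rows>=3.8
[254.61842642 226.63884245]
```

{"method": "servo_tool", "body": {
  "targets": "-5.9 -2.15 -0.3 0 0 0.183; -11.8 -4.3 -0.6 0 0 0.366; -17.7 -6.45 -0.9 0 0 0.549; -23.5 -8.6 -1.1 0 0 0.732; -29.4 -10.8 -1.4 0 0 0.914",
  "jaw": -1
}}

```text
t: 0.78
tool_pos: [0.4006, 0.4393, 0.2206]
ee_rot: [-180.0, -0.0, 114.7]
ft_force: [0.2, 0.4, -1.3]
finger_gap: 0.0881
finger_force: 0.0
```

{"method": "servo_tool", "body": {
  "targets": "-6.2 0.4 0 0 0 0.185; -12.4 0.8 0 0 0 0.37; -18.5 1.3 0 0 0 0.555; -24.7 1.7 0 0 0 0.74; -30.8 2.2 0 0 0 0.925"
}}

```text
t: 1.4
tool_pos: [0.5498, 0.1691, 0.2206]
ee_rot: [-180.0, -0.0, 61.6]
ft_force: [-0.1, 0.5, -0.1]
finger_gap: 0.088
finger_force: 0.0
```

{"method": "servo_tool", "body": {
  "targets": "-4.6 2.8 0 0 0 0.175; -9.2 5.6 0 0 0 0.35; -13.8 8.4 0 0 0 0.524; -18.5 11.2 0 0 0 0.7; -23.1 14 0 0 0 0.873"
}}

```text
t: 2.02
tool_pos: [0.5642, -0.1004, 0.2205]
ee_rot: [-180.0, 0.0, 11.7]
ft_force: [0.9, 0.2, -0.3]
finger_gap: 0.0881
finger_force: 0.0
```

{"method": "servo_tool", "body": {
  "targets": "-3.4 4.7 1.2 0 0 0; -6.9 9.4 2.5 0 0 0; -10.3 14.1 3.7 0 0 0; -13.7 18.9 5 0 0 0; -13.7 18.9 5 0 0 0"
}}

```text
t: 2.65
tool_pos: [0.4651, -0.318, 0.1701]
ee_rot: [179.9, 0.2, 11.4]
ft_force: [-0.2, 1.2, -0.5]
finger_gap: 0.0881
finger_force: 0.0
```

Run:
```python
from h import *
c=snap('wrist','w1.png'); s=c['s']; print(s['t'],s['tool_pos'],s['ee_rot'],s['ft_force'],s['joint_positions'])
def red(h): 
    h=h.astype(int); return (h[...,2]>70)&(h[...,2]>3.5*h[...,1])&(h[...,2]>3.5*h[...,0])
m=red(c['pixels']).astype(np.uint8); n,l,st,_=cv2.connectedComponentsWithStats(m); print(st[1:][st[1:,4]>200])
```

```text
2.65 [ 0.46513566 -0.31797981  0.17012113] [179.88026651   0.19675571  11.3705643 ] [-0.17851015  1.20510675 -0.51035037] [ 15.72869011  39.71975324  23.78608379 103.7861698  -22.63571695
  41.28663282 -26.76143451]
[[ 242   79   24   50 1177]
 [ 244  174   22   44  950]]
```

View pics/w1.png

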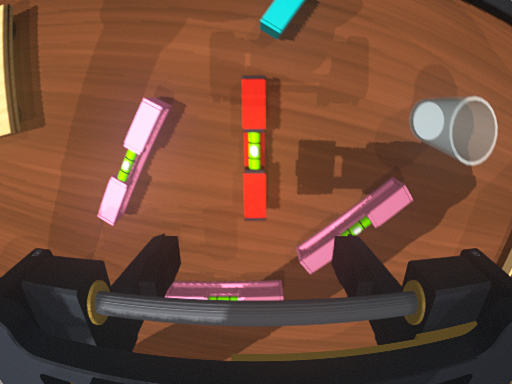

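Run:
```python
from plan import *
c=snap('wrist'); s=c['s']
h=c['pixels'].astype(int); m=((h[...,2]>70)&(h[...,2]>3.5*h[...,1])&(h[...,2]>3.5*h[...,0]))
v,u=np.nonzero(m[70:225,235:275]); u=u+235; v=v+70
# edges near two rows
P=[]
for r in (82,100,120,180,200,210):
    k=u[v==r]; P.append(atz(c,((k.min()+k.max())/2,r),.038)); 
    a=atz(c,(k.min()-.5,r),.038);b=atz(c,(k.max()+.5,r),.038); print(r,k.min(),k.max(),P[-1].round(4),np.linalg.norm(a-b).round(4))
P=np.array(P); f=np.polyfit(P[:,0],P[:,1],1); print('yaw',np.degrees(np.arctan(f[0])))
for q in [(254,150),(254,76),(254,218),(180,293),(300,258),(105,220),(165,105),(318,240),(333,255)]: print(q,atz(c,q,.038).round(4))
print(v.min(),v.max())
```

```text
82 250 267 [ 0.5658 -0.2967  0.038 ] 0.0184
100 246 268 [ 0.5471 -0.299   0.038 ] 0.0236
120 246 268 [ 0.5266 -0.3033  0.038 ] 0.0238
180 247 268 [ 0.4633 -0.317   0.038 ] 0.0239
200 247 268 [ 0.4407 -0.3217  0.038 ] 0.0244
210 247 268 [ 0.429  -0.3242  0.038 ] 0.0247
yaw 11.681540356984979
(254, 150) [ 0.4948 -0.3066  0.038 ]
(254, 76) [ 0.571  -0.2909  0.038 ]
(254, 218) [ 0.4187 -0.3223  0.038 ]
(180, 293) [ 0.2909 -0.248   0.038 ]
(300, 258) [ 0.3776 -0.3878  0.038 ]
(105, 220) [ 0.3755 -0.1409  0.038 ]
(165, 105) [ 0.5251 -0.2041  0.038 ]
(318, 240) [ 0.4056 -0.4026  0.038 ]
(333, 255) [ 0.3888 -0.4276  0.038 ]
82 220
```

Run:
```python
from plan import *
plan([(.4945,-.310,.13,11.6),(.4945,-.310,.01,11.6)])
```

```text
d [2.53 0.31 4.03] a [-0.001  0.     0.005] rows>=0.8
d [ 0. -0. 12.] a [0. 0. 0.] rows>=1.9
```

{"method": "servo_tool", "body": {
  "targets": "2.5 0.3 4 0 0 0.005; 2.5 0.3 8.5 0 0 0.005; 2.5 0.3 13 0 0 0.005; 2.5 0.3 16 0 0 0.005; 2.5 0.3 16 0 0 0.005"
}}

```text
t: 3.38
tool_pos: [0.4945, -0.3066, 0.0088]
ee_rot: [-179.7, 0.1, 11.9]
ft_force: [-0.0, 0.0, 1.5]
finger_gap: 0.088
finger_force: 0.0
```

{"method": "servo_tool", "body": {
  "targets": "0 0 0 0 0 0; 0 0 0 0 0 0; 0 0 0 0 0 0; 0 0 0 0 0 0; 0 0 0 0 0 0",
  "jaw": 1
}}

```text
t: 4.0
tool_pos: [0.4946, -0.31, 0.0108]
ee_rot: [180.0, -0.0, 11.7]
ft_force: [-0.5, -1.1, -0.4]
finger_gap: 0.0405
finger_force: 0.0
```

{"method": "servo_tool", "body": {
  "targets": "0 0 0 0 0 0; 0 0 0 0 0 0; 0 0 0 0 0 0; 0 0 0 0 0 0; 0 0 -1 0 0 0"
}}

```text
t: 4.62
tool_pos: [0.4941, -0.3096, 0.0204]
ee_rot: [-179.9, 0.1, 11.7]
ft_force: [0.0, -0.5, -0.3]
finger_gap: 0.0005
finger_force: 0.0
```

Run:
```python
from plan import *
s=sensors.observe(); print(s['finger_gap'],s['finger_force'],s['tool_pos'],s['ft_force'])
plan([(.53,-.12,.17,58.6),(.529,.122,.17,105.4)],pos=(.4945,-.31,.02),yaw=11.7)
```

```text
0.0005498290342893369 0.0 [ 0.49405675 -0.30956863  0.02042214] [ 0.01570909 -0.45206003 -0.2537882 ]
d [  7.33 -17.89 -15.  ] a [-0.     0.    -0.819] rows>=4.4
d [ 20.6  -12.69  -0.  ] a [ 0.     0.    -0.817] rows>=4.4
```

Run:
```python
from h import *
c=snap('wrist'); d=snap('side'); 
cv2.imwrite('pics/w2.png',np.vstack([c['pixels'][:,:],])); 
a=cv2.resize(d['pixels'][200:330,220:430],(630,390),interpolation=cv2.INTER_CUBIC); cv2.imwrite('pics/x2.png',np.hstack([cv2.resize(c['pixels'],(400,300)),cv2.resize(a,(400,300))]))
print(c['s']['t'],c['s']['joint_positions'])
```

```text
4.625 [ 18.88424251  53.31966958  15.34412752 104.90645507 -29.23300945
  25.79324999 -23.37050002]
```

View pics/x2.png

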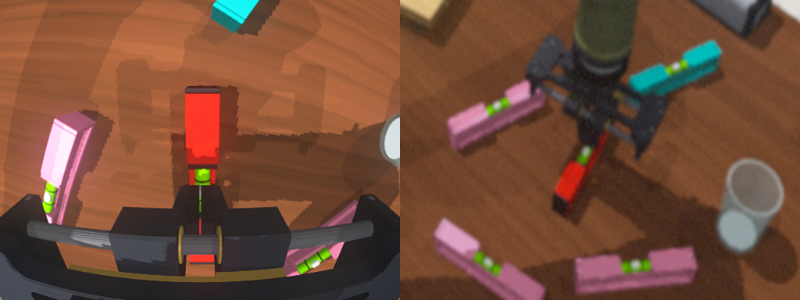

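{"method": "servo_tool", "body": {
  "targets": "0 0 0 0 0 0; 0 0 0 0 0 0; 0 0 0 0 0 0; 0 0 0 0 0 0; 0 0 0 0 0 0",
  "jaw": -0.5
}}

```text
t: 5.35
tool_pos: [0.4945, -0.3099, 0.0205]
ee_rot: [-180.0, 0.0, 11.7]
ft_force: [0.6, 0.1, -0.5]
finger_gap: 0.0478
finger_force: 0.0
```

Run:
```python
from h import *
s=sensors.observe(); print(s['finger_gap'],s['t'])
# fingertip in w2 (closed): profile of dark pixels down column band
im=cv2.imread('pics/w2.png').astype(int)
for col in (240,245,250,262,268,274): print(col,[tuple(im[r,col]) for r in range(225,256,4)])
c=dict(viewer.camera('wrist')); c['s']=s
for dz in (0,.02,.03,.04): print(dz,[proj(c,R.from_euler('xyz',s['ee_rot'],degrees=True).apply([.009,y,-dz])+s['tool_pos']).round(0) for y in(-.0175,.0175)])
```

```text
0.04784051563890336 5.35
240 [(np.int64(35), np.int64(57), np.int64(99)), (np.int64(40), np.int64(62), np.int64(102)), (np.int64(39), np.int64(61), np.int64(101)), (np.int64(37), np.int64(42), np.int64(57)), (np.int64(36), np.int64(40), np.int64(56)), (np.int64(33), np.int64(39), np.int64(52)), (np.int64(32), np.int64(36), np.int64(51)), (np.int64(32), np.int64(39), np.int64(51))]
245 [(np.int64(29), np.int64(42), np.int64(198)), (np.int64(30), np.int64(42), np.int64(199)), (np.int64(32), np.int64(42), np.int64(199)), (np.int64(36), np.int64(41), np.int64(78)), (np.int64(31), np.int64(36), np.int64(56)), (np.int64(30), np.int64(39), np.int64(53)), (np.int64(30), np.int64(35), np.int64(48)), (np.int64(30), np.int64(36), np.int64(50))]
250 [(np.int64(0), np.int64(135), np.int64(99)), (np.int64(6), np.int64(101), np.int64(70)), (np.int64(15), np.int64(135), np.int64(102)), (np.int64(35), np.int64(57), np.int64(61)), (np.int64(30), np.int64(38), np.int64(55)), (np.int64(32), np.int64(39), np.int64(53)), (np.int64(30), np.int64(35), np.int64(49)), (np.int64(30), np.int64(35), np.int64(49)
[... 570 characters left out ...]
39), np.int64(58)), (np.int64(31), np.int64(37), np.int64(53)), (np.int64(28), np.int64(33), np.int64(46)), (np.int64(27), np.int64(35), np.int64(46))]
274 [(np.int64(33), np.int64(42), np.int64(221)), (np.int64(31), np.int64(46), np.int64(219)), (np.int64(28), np.int64(39), np.int64(189)), (np.int64(36), np.int64(37), np.int64(52)), (np.int64(39), np.int64(39), np.int64(55)), (np.int64(38), np.int64(39), np.int64(54)), (np.int64(37), np.int64(40), np.int64(51)), (np.int64(37), np.int64(37), np.int64(48))]
0 [array([229., 216.]), array([283., 216.])]
0.02 [array([227., 229.]), array([286., 229.])]
0.03 [array([225., 236.]), array([288., 236.])]
0.04 [array([223., 245.]), array([290., 245.])]
```

{"method": "servo_tool", "body": {
  "targets": "0 0 0.6 0 0 0; 0 0 1.2 0 0 0; 0 0 1.8 0 0 0; 0 0 2.4 0 0 0; 0 0 2.9 0 0 0"
}}

```text
t: 6.02
tool_pos: [0.4944, -0.3099, -0.0089]
ee_rot: [-180.0, 0.0, 11.7]
ft_force: [0.1, 0.2, -0.3]
finger_gap: 0.0657
finger_force: 0.0
```

{"method": "servo_tool", "body": {
  "targets": "0 0 0.3 0 0 0; 0 0 0.6 0 0 0; 0 0 0.9 0 0 0; 0 0 0.9 0 0 0; 0 0 0.9 0 0 0",
  "jaw": 1
}}

```text
t: 6.65
tool_pos: [0.4946, -0.3102, -0.0174]
ee_rot: [180.0, -0.0, 11.7]
ft_force: [-0.6, 0.1, -0.8]
finger_gap: 0.0237
finger_force: 30.0
```

{"method": "servo_tool", "body": {
  "targets": "0 0 0 0 0 0; 0 0 0 0 0 0; 0 0 0 0 0 0; 0 0 -0.5 0 0 0; 0 0 -1 0 0 0"
}}

```text
t: 7.28
tool_pos: [0.4944, -0.3096, -0.0072]
ee_rot: [-180.0, 0.0, 11.7]
ft_force: [0.0, -0.7, -3.2]
finger_gap: 0.0235
finger_force: 30.0
```

Run:
```python
from plan import *
plan([(.53,-.12,.12,58.6),(.529,.123,.12,105.4)])
```

```text
d [  7.32 -17.86 -12.71] a [-0.001 -0.    -0.819] rows>=4.4
d [ 20.69 -12.75  -0.  ] a [ 0.     0.    -0.817] rows>=4.4
```

{"method": "servo_tool", "body": {
  "targets": "0.5 -1 -5.5 0 0 -0.1; 2 -4.5 -10 0 0 -0.28; 3.6 -9 -12.7 0 0 -0.46; 5.5 -13.4 -12.7 0 0 -0.64; 7.3 -17.9 -12.7 0 0 -0.82"
}}

```text
t: 7.9
tool_pos: [0.5302, -0.1184, 0.1207]
ee_rot: [179.9, -0.0, 59.0]
ft_force: [0.2, 0.9, -3.6]
finger_gap: 0.0237
finger_force: 30.0
```

{"method": "servo_tool", "body": {
  "targets": "4.1 -2.6 0 0 0 -0.163; 8.3 -5.1 0 0 0 -0.327; 12.4 -7.7 0 0 0 -0.49; 16.6 -10.2 0 0 0 -0.654; 20.7 -12.8 0 0 0 -0.817"
}}

```text
t: 8.52
tool_pos: [0.528, 0.1248, 0.1201]
ee_rot: [180.0, 0.0, 105.8]
ft_force: [-0.1, -1.2, -3.0]
finger_gap: 0.0235
finger_force: 30.0
```

Run:
```python
from h import *
c=snap('wrist','w3.png'); s=c['s']; print(s['t'],s['tool_pos'],s['ee_rot'],s['finger_gap'],s['ft_force'],s['joint_positions'])
for n in['scene']:
    d=snap(n); cv2.imwrite('pics/'+n+'3.png',d['pixels'])
```

```text
8.525 [0.52795717 0.12481293 0.12005294] [1.79983363e+02 2.46782797e-02 1.05765974e+02] 0.023528159188271846 [-0.07539159 -1.17592931 -3.02382498] [-19.0819956   40.52545924   1.48549935 109.13013887  -1.86031707
  30.3513985   -0.58152738]
```

View pics/w3.png

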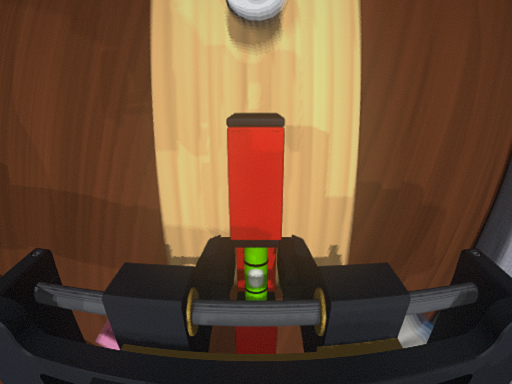

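Run:
```python
from h import *
c=snap('wrist'); im=c['pixels'].astype(int); L=[];Rr=[]
for r in range(60,215,10):
    g=cv2.GaussianBlur(im[r].astype(np.float32).reshape(1,-1,3),(5,1),0)[0,:,1]; d=np.diff(g)
    a=100+np.argmax(d[100:220]); b=300+np.argmin(d[300:420]); L.append(atz(c,(a+.5,r),.05)); Rr.append(atz(c,(b+.5,r),.05))
L=np.array(L);Rr=np.array(Rr)
for P in(L,Rr):
    q=P[:,:2]-np.median(P[:,:2],0); d=np.linalg.svd(q)[2][0]; print(np.degrees(np.arctan2(d[1],d[0]))%180)
d=np.array([np.cos(np.radians(105.4)),np.sin(np.radians(105.4))]); n=np.array([d[1],-d[0]])
print('n coords', (L[:,:2]@n).round(4),(Rr[:,:2]@n).round(4),'tool',c['s']['tool_pos'][:2]@n,'est centre',np.array([.517,.167])@n)
k=atz(c,(255.5,-2),.088); print('knobtop~',k)
```

```text
105.21394091584547
105.70348462344761
n coords [0.4536 0.4536 0.4536 0.4535 0.4542 0.454  0.4537 0.4533 0.4538 0.4533
 0.4536 0.4539 0.4531 0.4533 0.4533 0.4533] [0.6307 0.6309 0.6312 0.6307 0.6311 0.6316 0.6312 0.6309 0.6316 0.6314
 0.6313 0.6312 0.6313 0.6314 0.6315 0.6318] tool 0.5435631785973785 est centre 0.542785195609332
knobtop~ [0.48436467 0.28250667 0.088     ]
```

{"method": "servo_tool", "body": {
  "targets": "0 -0.1 3 0 0 0.007; 0 -0.1 6 0 0 0.007; 0 -0.1 7.8 0 0 0.007; 0 -0.1 8.3 0 0 0.007; 0 -0.1 8.6 0 0 0.007"
}}

```text
t: 9.3
tool_pos: [0.5276, 0.1223, 0.034]
ee_rot: [180.0, 0.0, 105.0]
ft_force: [-0.2, 0.4, -2.4]
finger_gap: 0.0239
finger_force: 30.0
```

{"method": "servo_tool", "body": {
  "targets": "0 0 0.1 0 0 0; 0 0 0.15 0 0 0; 0 0 0.2 0 0 0; 0 0 0.2 0 0 0; 0 0 0.2 0 0 0"
}}

```text
t: 9.93
tool_pos: [0.5276, 0.1234, 0.0321]
ee_rot: [179.9, -0.0, 105.1]
ft_force: [-0.3, -0.1, 4.0]
finger_gap: 0.0238
finger_force: 30.0
```

{"method": "servo_tool", "body": {
  "targets": "0 0 -0.1 0 0 0; 0 0 -0.1 0 0 0; 0 0 -0.1 0 0 0; 0 0 -0.1 0 0 0; 0 0 -1 0 0 0",
  "jaw": -1
}}

```text
t: 10.55
tool_pos: [0.5266, 0.1231, 0.0414]
ee_rot: [-179.9, -0.0, 105.1]
ft_force: [0.2, -0.3, 0.1]
finger_gap: 0.0719
finger_force: 0.0
```

{"method": "servo_tool", "body": {
  "targets": "-1 0 -3 0 0 0; -3 0 -7 0 0 0; -5 0 -11 0 0 0; -5 0 -11 0 0 0; -5 0 -11 0 0 0"
}}

```text
t: 11.18
tool_pos: [0.5397, 0.0754, 0.1516]
ee_rot: [-180.0, -0.0, 105.1]
ft_force: [-0.3, -0.1, -0.2]
finger_gap: 0.0883
finger_force: 0.0
```

{"method": "servo_tool", "body": {
  "targets": "0 0 0 0 0 0; 0 0 0 0 0 0; 0 0 0 0 0 0; 0 0 0 0 0 0; 0 0 0 0 0 0"
}}

```text
t: 11.8
tool_pos: [0.5401, 0.075, 0.1516]
ee_rot: [-180.0, -0.0, 105.1]
ft_force: [0.4, -0.5, 0.0]
finger_gap: 0.088
finger_force: 0.0
```

Run:
```python
from h import *
c=snap('wrist','w4.png'); s=c['s']; print(s['t'],s['tool_pos'],s['ee_rot'],s['finger_gap'],s['ft_force'],s['joint_positions'])
np.savez('pics/w4.npz',pixels=c['pixels'],camera_matrix=c['camera_matrix'],hand_eye=c['hand_eye'],tp=s['tool_pos'],er=s['ee_rot'])
```

```text
11.8 [0.54013392 0.07495164 0.15157291] [-1.79992253e+02 -5.16294375e-03  1.05070805e+02] 0.08801236947791699 [ 0.39976399 -0.53429728  0.02665438] [-13.25636415  37.83816803   0.84991893 107.17229576  -0.91729935
  35.00400456   3.23714539]
```

View pics/w4.png

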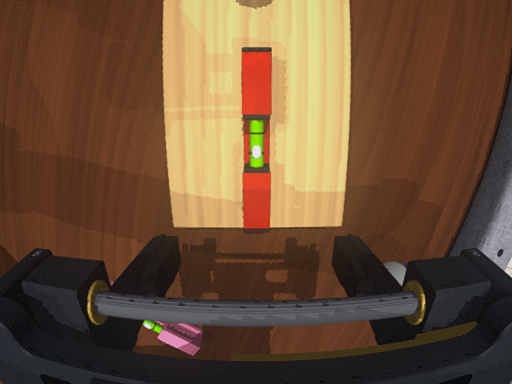

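```bash
cat > bub.py <<'E'
from h import *
def bub(c,ztop=.084,prn=True):
    """bubble offset (mm, + towards board +y/knob) from mid of the two lines"""
    im=c['pixels'].astype(int); B,G,Rd=im[...,0],im[...,1],im[...,2]
    d=np.array([np.cos(np.radians(105.45)),np.sin(np.radians(105.45))]); s=c['s']
    green=((G>1.25*Rd)&(G>2*B)&(G>60)).astype(np.uint8)
    # keep near where level is
    l0=proj(c,[.5276,.1234,ztop]); yy,xx=np.mgrid[:384,:512]; green[np.hypot(xx-l0[0],yy-l0[1])>70]=0
    v,u=np.nonzero(green); uc=np.median(u); vc=np.median(v); print('vial px',uc,vc,len(u),'exp',l0.round(0))
    P=lambda f:(d@atz(c,f,ztop)[:2])*1000
    # axis of vial in the image: sample along world line through the vial
    o=atz(c,(uc,vc),ztop); ts=np.arange(-30,30.01,.25); pr=[]
    for t in ts:
        q=proj(c,[*(o[:2]+d*t/1000),ztop]); n=proj(c,[*(o[:2]+d*t/1000+np.array([d[1],-d[0]])*.002),ztop])-q
        pr.append(np.mean([cv2.remap(c['pixels'],np.float32([[q[0]+k*n[0]]]),np.float32([[q[1]+k*n[1]]]),cv2.INTER_LINEAR)[0,0] for k in(-1,0,1)],0))
    pr=np.array(pr); tw=ts+d@o[:2]*1000
    if prn:
        for t,p in list(zip(tw,pr))[::4]: print(round(t,1),p.astype(int))
    return tw,pr
E
python3 - <<'E'
from bub import *
z=np.load('pics/w4.npz'); c={k:z[k] for k in('pixels','camera_matrix','hand_eye')}; c['s']=dict(tool_pos=z['tp'],ee_rot=z['er'])
tw,pr=bub(c)
cv2.imwrite('pics/w4c.png',cv2.resize(c['pixels'][100:190,210:300],(540,540),interpolation=cv2.INTER_NEAREST))
E
```

```text
vial px 256.0 139.0 475 exp [255. 138.]
-52.8 [ 44  70 232]
-51.8 [ 46  70 183]
-50.8 [52 71 96]
-49.8 [56 73 84]
-48.8 [58 72 88]
-47.8 [56 70 86]
-46.8 [ 42 119  96]
-45.8 [ 16 207 130]
-44.8 [  0 234 145]
-43.8 [  0 232 147]
-42.8 [  0 231 146]
-41.8 [  0 231 145]
-40.8 [  0 232 146]
-39.8 [ 19 227 143]
-38.8 [121 203 164]
-37.8 [195 208 209]
-36.8 [225 227 229]
-35.8 [231 231 232]
-34.8 [230 231 231]
-33.8 [231 231 232]
-32.8 [229 230 231]
-31.8 [228 229 230]
-30.8 [227 227 229]
-29.8 [230 228 232]
-28.8 [211 226 223]
-27.8 [103 226 164]
-26.8 [ 13 229 138]
-25.8 [  0 229 139]
-24.8 [  0 229 139]
-23.8 [  0 227 137]
-22.8 [  0 228 137]
-21.8 [  0 228 138]
-20.8 [  0 229 138]
-19.8 [  0 231 138]
-18.8 [ 16 184 117]
-17.8 [38 84 81]
-16.8 [ 24 174 114]
-15.8 [  0 234 140]
-14.8 [  0 229 138]
-13.8 [  0 227 138]
-12.8 [  0 228 138]
-11.8 [  0 227 138]
-10.8 [  0 227 137]
-9.8 [  0 228 138]
-8.8 [  0 227 137]
-7.8 [  6 212 130]
-6.8 [ 31 142 101]
-5.8 [46 69 82]
-4.8 [52 67 84]
-3.8 [55 71 83]
-2.8 [57 72 87]
-1.8 [ 47  68 163]
-0.8 [ 39  64 221]
0.2 [ 39  63 217]
1.2 [ 41  64 217]
2.2 [ 40  64 217]
3.2 [ 41  64 218]
4.2 [ 41  65 219]
5.2 [ 40  65 218]
6.2 [ 39  63 218]
7.2 [ 40  63 219]
```

View pics/w4c.png

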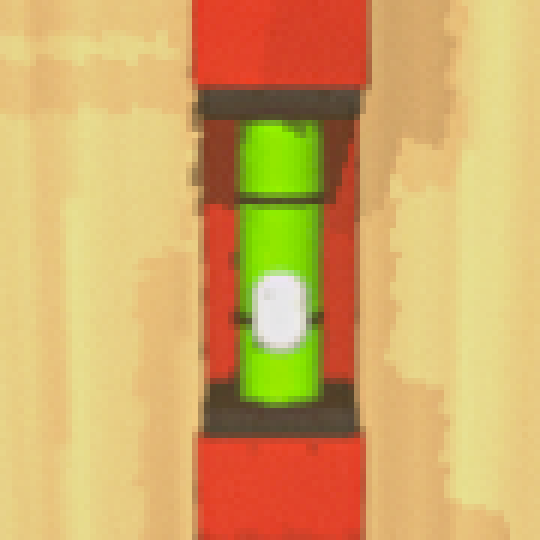

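Run:
```python
from plan import *
plan([(.534,.16,.15,158),(.526,.25,.15,195),(.524,.308,.15,220)])
```

```text
d [8.38 1.62 0.16] a [-0.    -0.    -0.924] rows>=4.9
d [4.11 8.04 0.  ] a [ 0.     0.    -0.646] rows>=3.5
d [-1.31  5.65  0.  ] a [ 0.     0.    -0.436] rows>=2.3
```

{"method": "servo_tool", "body": {
  "targets": "1.7 0.3 0 0 0 -0.185; 3.4 0.6 0.1 0 0 -0.37; 5 1 0.1 0 0 -0.555; 6.7 1.3 0.2 0 0 -0.74; 8.4 1.6 0.2 0 0 -0.925",
  "jaw": -0.5
}}

```text
t: 12.48
tool_pos: [0.5338, 0.1606, 0.1497]
ee_rot: [-180.0, 0.0, 158.4]
ft_force: [-0.5, -0.1, 0.5]
finger_gap: 0.0661
finger_force: 0.0
```

{"method": "servo_tool", "body": {
  "targets": "1.2 2.6 0 0 0 -0.185; 2.3 5.2 0 0 0 -0.37; 3.5 7.8 0 0 0 -0.555; 4.6 10.4 0 0 0 -0.74; 5.8 13 0 0 0 -0.925"
}}

```text
t: 13.1
tool_pos: [0.5287, 0.303, 0.1497]
ee_rot: [-180.0, 0.0, -148.6]
ft_force: [-0.5, -0.3, -0.7]
finger_gap: 0.0661
finger_force: 0.0
```

Run:
```python
from bub import *
c=snap('wrist','w5.png'); s=c['s']; print(s['t'],s['tool_pos'],s['ee_rot'],s['finger_gap'],s['joint_positions'])
e=proj(c,[.486,.275,.088]); e2=proj(c,[.508,.275,.088]); print('exp',e,np.linalg.norm(e2-e))
h=cv2.cvtColor(c['pixels'],cv2.COLOR_BGR2HSV); m=((h[...,1]<45)&(h[...,2]>110)).astype(np.uint8); yy,xx=np.mgrid[:384,:512]; m[np.hypot(xx-e[0],yy-e[1])>90]=0
n,l,st,ce=cv2.connectedComponentsWithStats(m)
for k in range(1,n):
    if st[k,4]>150: print(st[k],ce[k])
g=cv2.cvtColor(c['pixels'],cv2.COLOR_BGR2GRAY)
k=cv2.HoughCircles(g[:235],cv2.HOUGH_GRADIENT,1,30,param1=100,param2=18,minRadius=20,maxRadius=60); print(k)
if k is not None: print([atz(c,q[:2],.088).round(4) for q in k[0][:4]])
```

```text
13.1 [0.52867863 0.30299974 0.14966358] [-1.79978465e+02  2.25860130e-03 -1.48616463e+02] 0.06610870089010006 [-18.62065795  44.24756377 -28.01366677  95.20837468  26.52273334
  47.28183914  63.19621534]
exp [253.55472718 136.00173223] 26.60948247906255
[ 234  113   54   53 1930] [260.88186528 138.87046632]
[[[262.5 139.5  27.1]
  [105.5 145.5  59.4]
  [207.5 149.5  41.4]
  [100.5  49.5  37.2]]]
[array([0.4847, 0.2827, 0.088 ]), array([0.558, 0.165, 0.088]), array([0.515 , 0.2483, 0.088 ]), array([0.485 , 0.1198, 0.088 ])]
```

View pics/w5.png

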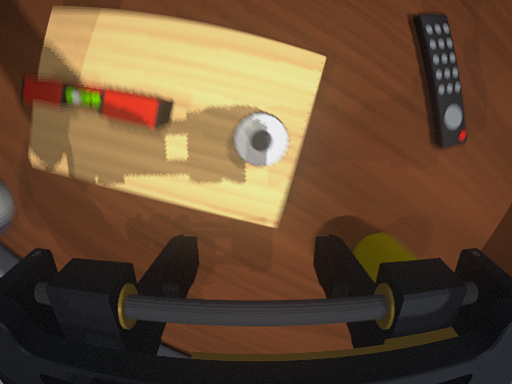

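Run:
```python
from plan import *
plan([(.4850,.2822,.15,-149),(.4850,.2822,.032,-149)])
```

```text
d [ 5.02 -0.   -0.01] a [0.005 0.003 0.017] rows>=0.8
d [ 0.  -0.  11.8] a [0. 0. 0.] rows>=1.9
```

{"method": "servo_tool", "body": {
  "targets": "2.5 0 0 0 0 0; 5 0 1 0 0 0; 5 0 5 0 0 0; 5 0 9 0 0 0; 5 0 11.8 0 0 0"
}}

```text
t: 13.78
tool_pos: [0.4855, 0.2754, 0.0302]
ee_rot: [-180.0, -0.1, -149.1]
ft_force: [0.2, 1.0, -0.1]
finger_gap: 0.0664
finger_force: 0.0
```

{"method": "servo_tool", "body": {
  "targets": "0 0 0 0 0 0; 0 0 0 0 0 0; 0 0 0 0 0 0; 0 0 0 0 0 0; 0 0 0 0 0 0",
  "jaw": 1
}}

```text
t: 14.4
tool_pos: [0.4848, 0.2793, 0.0326]
ee_rot: [179.8, 0.1, -148.9]
ft_force: [-2.8, 4.7, -7.2]
finger_gap: 0.0432
finger_force: 30.0
```

Run:
```python
from plan import *
s=sensors.observe(); print(s['t'],s['tool_pos'],s['ee_rot'],s['finger_gap'],s['finger_force'],s['ft_force'],s['ft_torque'],s['joint_positions'].round(1))
```

```text
14.4 [0.48476973 0.2793346  0.03262786] [ 1.79773096e+02  1.12704695e-01 -1.48864329e+02] 0.043233977483703154 30.017929784953594 [-2.81231199  4.71367702 -7.17434816] [ 0.77857839  0.41301117 -0.01521802] [-22.8  50.7 -20.1 108.   34.9  27.3  53.5]
```

{"method": "servo_tool", "body": {
  "targets": "0 0 0 0 0 0.16; 0 0 0 0 0 0.32; 0 0 0 0 0 0.48; 0 0 0 0 0 0.64; 0 0 0 0 0 0.8"
}}

```text
t: 15.02
tool_pos: [0.4848, 0.2797, 0.0327]
ee_rot: [179.8, -0.1, 165.0]
ft_force: [-2.4, 5.0, -5.7]
finger_gap: 0.0431
finger_force: 30.0
```

Run:
```python
from plan import *
s=sensors.observe(); print(s['t'],s['tool_pos'],s['ee_rot'],s['finger_gap'],s['finger_force'],s['ft_force'],s['ft_torque'],s['joint_positions'].round(1))
```

```text
15.025 [0.48476693 0.27969239 0.03265329] [ 1.79750438e+02 -8.24668672e-02  1.65048175e+02] 0.04312428096388953 30.014729155227542 [-2.43421731  5.02000908 -5.71851331] [0.73061327 0.5417389  0.05232574] [-29.1  49.8  -9.3 108.3  17.7  23.1  23.6]
```

{"method": "servo_tool", "body": {
  "targets": "0 0 0 0 0 0.18; 0 0 0 0 0 0.36; 0 0 0 0 0 0.54; 0 0 0 0 0 0.72; 0 0 0 0 0 0.9"
}}

```text
t: 15.65
tool_pos: [0.485, 0.28, 0.0326]
ee_rot: [179.9, -0.3, 113.5]
ft_force: [-1.8, 3.9, -6.2]
finger_gap: 0.0433
finger_force: 30.0
```

{"method": "servo_tool", "body": {
  "targets": "0 0 0 0 0 0.17; 0 0 0 0 0 0.34; 0 0 0 0 0 0.51; 0 0 0 0 0 0.68; 0 0 0 0 0 0.82"
}}

```text
t: 16.27
tool_pos: [0.4854, 0.28, 0.0326]
ee_rot: [-179.9, -0.3, 66.5]
ft_force: [-0.6, 3.8, -4.7]
finger_gap: 0.0434
finger_force: 30.0
```

{"method": "servo_tool", "body": {
  "targets": "0 0 0 0 0 0; 0 0 0 0 0 0; 0 0 0 0 0 0; 0 0 0 0 0 0; 0 0 0 0 0 0",
  "jaw": -0.5
}}

```text
t: 16.9
tool_pos: [0.4857, 0.2766, 0.0317]
ee_rot: [-180.0, -0.0, 66.7]
ft_force: [-1.1, 0.8, 1.0]
finger_gap: 0.0662
finger_force: 0.0
```

Run:
```python
from plan import *
s=sensors.observe(); print(s['t'],s['tool_pos'],s['ee_rot'],s['finger_gap'],s['ft_force'],s['joint_positions'].round(1))
plan([(.4848,.2797,.16,s['ee_rot'][2]),(.535,.10,.13,105.4)])
```

```text
16.9 [0.48574564 0.27655055 0.03170529] [-1.79994185e+02 -3.56297965e-03  6.66870408e+01] 0.0662412639539137 [-1.1122694   0.7892159   1.03608468] [-41.1  50.7  11.6 109.  -23.9  22.7 -34.8]
d [  0.25  -0.21 -12.83] a [-0. -0.  0.] rows>=2.1
d [-14.52  11.72   3.  ] a [-0.     0.    -0.676] rows>=3.6
```

{"method": "servo_tool", "body": {
  "targets": "0 0 -4 0 0 0; 0 0 -8.5 0 0 0; 0 0 -12.8 0 0 0; 0 0 -12.8 0 0 0.08; 0 0 -12.8 0 0 0.2"
}}

```text
t: 17.52
tool_pos: [0.4858, 0.2768, 0.1604]
ee_rot: [180.0, -0.1, 55.0]
ft_force: [-0.3, -0.2, -0.5]
finger_gap: 0.066
finger_force: 0.0
```

Run:
```python
from plan import *
s=sensors.observe(); print(s['t'],s['tool_pos'],s['ee_rot'])
plan([(.4912,.1086,.12,15.4)],pos=(.4857,.2766,.16))
```

```text
17.525 [0.48584322 0.27684751 0.16042919] [ 1.79998934e+02 -7.80585735e-02  5.50312684e+01]
d [-13.46  10.08   3.98] a [-0.    -0.001  0.692] rows>=3.7
```

{"method": "servo_tool", "body": {
  "targets": "-3.4 2.5 1 0 0 0.17; -6.7 5 2 0 0 0.34; -10.1 7.6 3 0 0 0.52; -13.5 10.1 4 0 0 0.692; -13.5 10.1 4 0 0 0.692"
}}

```text
t: 18.15
tool_pos: [0.4912, 0.1039, 0.1194]
ee_rot: [179.9, 0.1, 15.2]
ft_force: [0.3, 0.3, 0.1]
finger_gap: 0.0658
finger_force: 0.0
```

{"method": "servo_tool", "body": {
  "targets": "0 0 0 0 0 0; 0 0 0 0 0 0; 0 0 0 0 0 0; 0 0 0 0 0 0; 0 0 0 0 0 0"
}}

```text
t: 18.77
tool_pos: [0.4917, 0.1084, 0.1197]
ee_rot: [-180.0, -0.0, 15.6]
ft_force: [-0.7, 0.5, 0.7]
finger_gap: 0.0662
finger_force: 0.0
```

```bash
cat >> bub.py <<'E'
def measure(c,z=.084):
    tw,pr=bub(c,z,False); B,G,Rd=pr.T
    br=B>110; w=np.nonzero(br)[0]; b=(tw[w.min()],tw[w.max()])
    gr=((G>1.25*Rd)&(G>110))|br; # vial body
    w=np.nonzero(gr)[0]; v=(tw[w.min()],tw[w.max()])
    dk=[tw[i] for i in range(2,len(tw)-2) if v[0]+4<tw[i]<v[1]-4 and G[i]<170 and G[i]==G[max(0,i-8):i+9].min()]
    print('bubble',b,'c %.1f'%np.mean(b),'vial',v,'c %.1f'%np.mean(v),'lines',dk,'offset %.2f'%(np.mean(b)-(np.mean(dk) if len(dk)==2 else np.mean(v))))
E
python3 - <<'E'
from bub import *
z=np.load('pics/w4.npz'); c={k:z[k] for k in('pixels','camera_matrix','hand_eye')}; c['s']=dict(tool_pos=z['tp'],ee_rot=z['er']); measure(c)
c=snap('wrist','w6.png'); s=c['s']; print(s['t'],s['tool_pos'],s['ee_rot']); measure(c)
E
```

```text
vial px 256.0 139.0 475 exp [255. 138.]
bubble (np.float64(-38.77041482455316), np.float64(-28.02041482455316)) c -33.4 vial (np.float64(-46.52041482455316), np.float64(-6.770414824553161)) c -26.6 lines [np.float64(-17.77041482455316)] offset -6.75
18.775 [0.49167602 0.10842506 0.11970198] [-1.79991429e+02 -7.75491662e-03  1.56045298e+01]
vial px 258.0 157.0 619 exp [250. 159.]
bubble (np.float64(-31.16345145892935), np.float64(-21.41345145892935)) c -26.3 vial (np.float64(-46.66345145892935), np.float64(-6.913451458929352)) c -26.8 lines [np.float64(-35.66345145892935), np.float64(-31.41345145892935), np.float64(-18.16345145892935)] offset 0.50
```

Run:
```python
from bub import *; from plan import plan
c=snap('wrist'); o=atz(c,(258,157),.084); print(o, o[:2]@np.array([.9639,.2664]))
d=np.array([-.2664,.9639]); n=np.array([.9639,.2664])
t=n*(o[:2]@n)+d*(-.0268); print(t); s=c['s']
plan([(*t,.066,15.5)])
```

```text
[0.53098428 0.11795612 0.084     ] 0.5432392580446486
[0.53076784 0.11888642]
d [4.05 0.03 5.37] a [-0.    -0.     0.001] rows>=1.1
```

{"method": "servo_tool", "body": {
  "targets": "2 0 1 0 0 0; 4 0 2 0 0 0; 4 0 3.5 0 0 0; 4 0 4.8 0 0 0; 4 0 5.4 0 0 0"
}}

```text
t: 19.5
tool_pos: [0.5287, 0.1185, 0.0646]
ee_rot: [-180.0, 0.1, 15.5]
ft_force: [-0.1, -0.1, 0.4]
finger_gap: 0.0661
finger_force: 0.0
```

{"method": "servo_tool", "body": {
  "targets": "0 0 0.1 0 0 0; 0 0 0.2 0 0 0; 0 0 0.3 0 0 0; 0 0 0.4 0 0 0; 0 0 0.4 0 0 0"
}}

```text
t: 20.12
tool_pos: [0.5302, 0.119, 0.0617]
ee_rot: [-180.0, -0.0, 15.6]
ft_force: [-0.0, 0.4, -0.2]
finger_gap: 0.0661
finger_force: 0.0
```

{"method": "servo_tool", "body": {
  "targets": "0 0 0.1 0 0 0; 0 0 0.2 0 0 0; 0 0 0.3 0 0 0; 0 0 0.35 0 0 0; 0 0 0.35 0 0 0"
}}

```text
t: 20.75
tool_pos: [0.5302, 0.1189, 0.0581]
ee_rot: [-180.0, 0.0, 15.6]
ft_force: [-0.1, 0.4, 0.0]
finger_gap: 0.0658
finger_force: 0.0
```

{"method": "servo_tool", "body": {
  "targets": "0 0 0.05 0 0 0; 0 0 0.1 0 0 0; 0 0 0.15 0 0 0; 0 0 0.15 0 0 0; 0 0 0.15 0 0 0"
}}

```text
t: 21.38
tool_pos: [0.5302, 0.1189, 0.0567]
ee_rot: [-180.0, -0.0, 15.6]
ft_force: [-0.1, 0.1, -0.4]
finger_gap: 0.066
finger_force: 0.0
```

{"method": "servo_tool", "body": {
  "targets": "0 0 0.05 0 0 0; 0 0 0.1 0 0 0; 0 0 0.15 0 0 0; 0 0 0.2 0 0 0; 0 0 0.2 0 0 0"
}}

```text
t: 22.0
tool_pos: [0.5303, 0.1189, 0.0564]
ee_rot: [-179.9, -0.1, 15.6]
ft_force: [-4.7, 0.4, 17.4]
finger_gap: 0.0659
finger_force: 8.6
```

{"method": "servo_tool", "body": {
  "targets": "0 0 -0.03 0 0 0; 0 0 -0.06 0 0 0; 0 0 -0.07 0 0 0; 0 0 -0.07 0 0 0; 0 0 -0.07 0 0 0"
}}

```text
t: 22.62
tool_pos: [0.5303, 0.1189, 0.0565]
ee_rot: [-180.0, -0.0, 15.6]
ft_force: [-2.2, 0.4, 11.3]
finger_gap: 0.0662
finger_force: 5.4
```

Run:
```python
from bub import *
c=snap('wrist','w7.png'); s=c['s']; print(s['t'],s['tool_pos'],s['ee_rot'],s['ft_force'],s['ft_torque'],s['finger_force']); measure(c)
```

```text
22.625 [0.53032187 0.11892403 0.05645621] [-1.79965599e+02 -4.87118866e-02  1.55660891e+01] [-2.16130495  0.44464834 11.29623445] [-0.12629339  0.62357192  0.05292091] 5.421836135792546
vial px 257.0 244.0 1058 exp [248. 251.]Traceback (most recent call last):
  File "<stdin>", line 2, in <module>
  File "bub.py", line 22, in measure
    br=B>110; w=np.nonzero(br)[0]; b=(tw[w.min()],tw[w.max()])
                                         ~~~~~^^
    return umr_minimum(a, axis, None, out, keepdims, initial, where)
ValueError: zero-size array to reduction operation minimum which has no identity
```

{"method": "servo_tool", "body": {
  "targets": "0 0 -0.01 0 0 0; 0 0 -0.01 0 0 0; 0 0 -0.01 0 0 0; 0 0 -0.01 0 0 0; 0 0 -0.01 0 0 0"
}}

```text
t: 23.3
tool_pos: [0.5303, 0.1189, 0.0565]
ee_rot: [-180.0, -0.0, 15.6]
ft_force: [-1.7, 0.2, 8.7]
finger_gap: 0.0661
finger_force: 5.0
```

Run:
```python
from bub import *
c=snap('wrist','w8.png'); s=c['s']; print(s['t'],s['ft_force']); im=c['pixels'].astype(int)
sat=im.max(2)-im.min(2)
for r in (236,240,244,248,252):
    print(r,'|',' '.join('%d:%d,%d,%d'%(u,*im[r,u]) for u in range(196,320,4)))
bub(c)
```

```text
23.3 [-1.68921538  0.16475119  8.71518608]
236 | 196:21,33,85 200:16,33,106 204:13,27,102 208:23,31,105 212:22,33,103 216:18,30,39 220:14,31,40 224:12,80,53 228:3,76,51 232:8,76,50 236:4,76,52 240:16,70,49 244:9,73,50 248:6,73,52 252:11,74,55 256:10,72,51 260:5,72,52 264:6,69,51 268:9,72,53 272:16,43,42 276:3,70,49 280:9,70,51 284:7,59,55 288:13,61,59 292:18,28,37 296:17,27,37 300:16,28,54 304:20,30,92 308:16,30,91 312:17,27,90 316:19,30,68
240 | 196:22,31,56 200:19,32,105 204:18,30,104 208:22,33,105 212:16,33,104 216:22,30,42 220:18,30,41 224:4,105,65 228:0,104,63 232:1,104,63 236:6,104,63 240:10,95,60 244:0,100,59 248:0,101,59 252:6,106,63 256:10,91,59 260:2,89,54 264:10,92,57 268:7,91,57 272:15,32,37 276:6,91,57 280:9,91,56 284:2,88,55 288:8,92,58 292:21,30,37 296:12,27,35 300:23,29,48 304:20,29,91 308:16,28,88 312:19,30,88 316:19,25,33
244 | 196:23,29,43 200:24,33,93 204:18,29,89 208:18,31,91 212:18,31,101 216:24,33,44 220:22,30,40 224:0,102,60 228:6,101,62 232:3,100,62 236:7,101,62 240:12,83,55 244:9,104,64 248:4,99,59 252:90,95,98 256:87,96,97 260:88,94,96 264:23,100,62 268:13,
[... 1434 characters left out ...]
2 53]
-35.0 [16 32 39]
-34.0 [ 5 94 59]
-33.0 [  9 102  63]
-32.0 [18 98 64]
-31.0 [40 97 73]
-30.0 [55 99 83]
-29.0 [65 99 88]
-28.0 [62 99 87]
-27.0 [62 98 87]
-26.0 [ 63 101  89]
-25.0 [ 65 104  90]
-24.0 [ 62 104  89]
-23.0 [ 49 101  80]
-22.0 [34 98 73]
-21.0 [13 99 63]
-20.0 [  5 102  62]
-19.0 [ 7 82 53]
-18.0 [17 41 41]
-17.0 [ 7 97 61]
-16.0 [  5 105  64]
-15.0 [  8 106  65]
-14.0 [ 10 105  64]
-13.0 [  6 104  63]
-12.0 [  8 104  64]
-11.0 [  7 103  63]
-10.0 [  8 104  64]
-9.0 [  7 101  63]
-8.0 [  3 103  62]
-7.0 [12 79 55]
-6.0 [20 34 41]
-5.0 [21 30 41]
-4.0 [21 31 42]
-3.0 [22 31 41]
-2.0 [20 31 49]
-1.0 [ 20  32 101]
-0.0 [18 30 97]
1.0 [18 30 96]
2.0 [20 31 97]
3.0 [17 30 96]
```

{"method": "servo_tool", "body": {
  "targets": "0 0 0.005 0 0 0; 0 0 0.005 0 0 0; 0 0 0.005 0 0 0; 0 0 0.005 0 0 0; 0 0 0.005 0 0 0"
}}

```text
t: 23.98
tool_pos: [0.5303, 0.1189, 0.0565]
ee_rot: [-180.0, -0.0, 15.6]
ft_force: [-2.5, 0.0, 10.7]
finger_gap: 0.0662
finger_force: 5.2
```

{"method": "servo_tool", "body": {
  "targets": "0 0 0 0 0 0; 0 0 0 0 0 0; 0 0 0 0 0 0; 0 0 0 0 0 0; 0 0 0 0 0 0"
}}

```text
t: 24.6
tool_pos: [0.5303, 0.1189, 0.0565]
ee_rot: [-180.0, -0.0, 15.6]
ft_force: [-2.8, 0.5, 9.3]
finger_gap: 0.0661
finger_force: 5.2
```

{"method": "servo_tool", "body": {
  "targets": "0 0 0 0 0 0; 0 0 0 0 0 0; 0 0 0 0 0 0; 0 0 0 0 0 0; 0 0 0 0 0 0"
}}

```text
t: 25.22
tool_pos: [0.5303, 0.1189, 0.0565]
ee_rot: [-180.0, -0.0, 15.6]
ft_force: [-2.1, 0.6, 9.2]
finger_gap: 0.0661
finger_force: 5.2
```

Run:
```python
from bub import *
c=snap('wrist','w9.png'); s=c['s']; print(s['t'],s['ft_force']); im=c['pixels'].astype(int)
print([u for u in range(200,320) if im[250,u,0]>60],[u for u in range(225,292) if im[244,u,1]<60],[u for u in range(205,320) if im[244,u,1]>1.4*im[244,u,2]][::60])
```

```text
25.225 [-2.12275733  0.57820877  9.15210753]
[247, 248, 249, 250, 251, 252, 253, 254, 255, 256, 257, 258, 259, 260, 261, 262, 263, 264, 265] [241, 242, 271, 272] [222]
```

```bash
python3 -c "
from cell import job
print(job.job_done())"
```

```text
the job is handed in; nothing more can be done
None
```

The red level lies lengthwise on the plinth with the bubble centred between its lines (within about 0.3 mm). The arm is pressing down on it with about 10 N (9 to 11 N on the readings). I handed the job in at 25 s. The first grasp closed on air because the fingertips end about 30 mm short of the reported tool point; nothing was disturbed, and the owl, tumbler, dice cup and remote were not touched.

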